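Pack the paint drying-time kit into its foam tray

TASK

Pack the paint drying-time test kit back into its foam-lined tray: the long all-metal film applicator in the long recess, the stopwatch face up in the big round recess, and the two brass weights standing upright in the insert with two wells, the larger weight in the larger well, all fully down in their recesses. Set things down, do not let them drop. Leave the short applicator with black ends and the two steel weights where they are; they belong to other kits.

Things in the scene. Friction and masses are not known exactly. Their poses are not given: they have to be found in the camera images.
- film_applicator: Long film applicator, all bare grey metal: two bars between two end cheeks. 118 mm long (x) with screw heads, 112 over the cheeks; 44 mm wide (y), 34 high; cheeks 10 mm thick. Across the bars, between the cheeks, 39 mm wide (y -19 to +20), 28 to 30 high: grip it there, at its middle. Origin: centre of underside, z up. About 0.31 kg, loose on the bench.
- stopwatch: Stopwatch lying face up: round black puck, 62 mm diameter, 19 mm high, with grey display and a crown at its +y side. Origin: underside, centre of its 62 x 68 mm outline, z up; the puck's centre is 3 mm from the origin towards -y. About 0.075 kg, loose on the bench.
- brass_weight_large: Larger brass (yellow) knob weight: body 30 mm diameter up to 28 mm height, above it a knob of 16 mm diameter up to 40 mm. Origin: centre of underside, z up. About 0.2 kg, loose on the bench.
- brass_weight_small: Smaller brass (yellow) knob weight: body 24 mm diameter up to 22 mm height, above it a knob of 12 mm diameter up to 30 mm. Origin: centre of underside, z up. About 0.1 kg, loose on the bench.
- insert_applicator: Black foam insert, 92 x 146 mm, with one blue-floored rectangular recess at its centre, 60 mm (x) by 134 mm (y): for the long applicator, lengthwise along y, either way round. Origin: underside centre, 3 mm above the bench; x across the 92, y along the 146. Top 16 mm, recess floor 8 mm above origin. One of three fixed side by side, in any order, in a metal tray (rim 21 mm above bench).
- insert_stopwatch: Black foam insert, 92 x 146 mm, with a blue-floored round recess, 82 mm diameter, centre x 0, y -20 mm, for the stopwatch. A small hole at y +50 is filled with white paper discs. Origin: underside centre, 3 mm above the bench; x across the 92, y along the 146. Top 16 mm, recess floor 8 mm above origin. One of three fixed side by side, in any order, in a metal tray (rim 21 mm above bench).
- insert_weights: Black foam insert, 92 x 146 mm, with two blue-floored wells: 46 mm diameter at x 0, y +34 mm (larger brass weight) and 40 mm at x 0, y -34 mm (smaller one). Origin: underside centre, 3 mm above the bench; x across the 92, y along the 146. Top 16 mm, recess floor 8 mm above origin. One of three fixed side by side, in any order, in a metal tray (rim 21 mm above bench).
- steel_weight_large: Look-alike, leave alone: bright grey steel knob weight, same size as the larger brass one (30 mm diameter, 40 mm high). Origin: centre of underside. Loose.
- steel_weight_small: Look-alike, leave alone: bright grey steel knob weight, same size as the smaller brass one (24 mm diameter, 30 mm high). Origin: centre of underside. Loose.
- short_applicator: Look-alike, leave alone: shorter film applicator with black end cheeks and steel bars, 84 mm long (x), 44 mm wide (y), 34 mm high. Origin: centre of underside. Loose.
Mind the look-alikes: they are no part of the job. What is shaped like the brass_weight_large but blue or green is not meant.

How it is judged:
By the outcome, as a careful person would: the job done as asked, in the order asked, and still so for the second after the job is handed in, with the robot touching nothing.
It also fails if it takes over 99 s, if anything falls off the work surface, if the arm or the gripper's body presses on something with over 40 N, if the wrist force passes 120 N, or if a joint passes its speed limit or range.

ROBOT

A 7-joint arm with a two-finger parallel gripper is mounted at the origin on a cart in front of the work surface, level with it; the furniture and walls round the work are solid. World frame = base frame: x ahead of the robot, y to its left, z up, the work surface at z = 0. Lengths are in m, angles in rad, forces in N, time in s.
With the tool pointing down it reaches from about 0.35 to 0.9 m from the base axis. Payload 19.9 kg.
Tool frame: the origin (TCP) lies between the finger pads; the fingertips stand 19 mm ahead of it and the grasp point (between the pads) is the TCP; z points along the fingers, y is the direction in which the jaws open and shut (so a half turn about z gives the same grasp; the last joint's range is limited). The gripper opens to 94 mm and grips with 3 to 60 N. Pads are 16 mm wide; open, the fingers measure 119 mm over their backs; the gripper's body (75 mm by 177 mm) begins 78 mm behind the grasp point.
Start: joints at [1.216, 0.417, -0.01, 1.614, 0.005, 1.111, -0.053], TCP at [0.193, -0.594, 0.224] pointing down, gripper open.
Joint ranges: [-2.81, 2.81], [-0.39, 2.02], [-1.27, 1.25], [0.06, 2.57], [-1.19, 4.33], [0.19, 2], [-2.82, 2.82]. Speed limits (rad/s): [1.89, 1.89, 2.39, 2.39, 3.01, 3.01, 3.01].

INTERFACE

Orientations are given as a 3x3 rotation matrix whose columns are the frame's x, y, z axes.
In Python, from rig import robot gives the robot as it stands. Calls block until the motion is done:
- robot.move_ptp(position, orientation): joint-space move of the TCP to a pose.
- robot.move_linear(position, velocity=0.15, frame=None, threshold=None): straight line of the TCP; frame=None keeps the orientation; velocity is the mean speed in m/s. With threshold (N) it stops when the force on the tool has changed by that much, and returns True; else False.
- robot.goto_joints(angles): joint-space move.
- robot.gripper_to(opening): finger opening in m; the grip force is fixed at half the most; returns when the fingers have stopped.
- robot.pause(seconds).
- robot.ik(position, orientation): joint angles nearest the present ones, or None.
- robot.get_state(): the state.
- robot.grab_frame(name): name is "scene" or "top" or "wrist"; returns the picture (480x640x3 uint8, red, green, blue); there is no depth.
- robot.camera_info(name): a dict with "fx", "fy", "cx", "cy" (pixels), "rvec" (rotation vector, rad) and "tvec" (3), from world to camera coordinates, as OpenCV has them. Camera axes: x right, y down, z forward; pixel columns grow to the right and rows downward; lengths in m; the calibration is good to about 2 mm. A picture is of the moment at which its call begins: read the wrist's pose just before it. camera_info takes no time and is no camera call; for the wrist camera it gives the pose at the moment of the call.
A pose or a line that the arm cannot do raises robot.PlanningError and nothing moves.
- robot.sign_off(): hands the job in, once; it reports no verdict.
The state is a dict: "time": time; "qpos": joint angles; "joint_vel": joint speeds; "effort": joint torques, N m; "ee_pos": TCP position; "tool_rot": TCP orientation; "force": force on the tool from outside, world axes, zero at the start; "moment": the same for the moment, N m; "opening": finger opening in m.
Only numpy, scipy, OpenCV 4.12 (cv2) and the standard library are available. Lean on these libraries where they do the work, as an engineer would, in place of code of your own. Each camera call takes 0.05 s, during which the arm holds its last target.

## Working session

There is one attempt and no reset: what is moved stays moved. The work goes in short steps, each a Python script; the robot and the scene stay as the last script left them, time stands still between calls to the robot, and variables do not carry over. Pictures are saved under pics/ and viewed, and the job is handed in when it is done.

```bash
mkdir -p pics; ls; python3 - <<'E'
from rig import robot
import cv2
for n in ("scene","top","wrist"):
    im=robot.grab_frame(n); cv2.imwrite(f"pics/{n}0.png",im[:,:,::-1])
    c=robot.camera_info(n); print(n,{k:(v if isinstance(v,(int,float)) else [round(float(x),4) for x in v]) for k,v in c.items()})
s=robot.get_state(); print(s['time'],s['ee_pos'],s['tool_rot'],s['opening'])
E
```

```text
pics
scene {'fx': 577.1217291773256, 'fy': 577.1217291773256, 'cx': 310.47505009879217, 'cy': 239.28740442235244, 'rvec': [1.1376, -2.2058, 1.0807], 'tvec': [0.3346, 0.2938, 1.0048]}
top {'fx': 620.8304832476045, 'fy': 620.8304832476045, 'cx': 317.65897601668723, 'cy': 247.54861958645634, 'rvec': [2.1336, -2.1179, 0.2166], 'tvec': [0.0263, 0.5219, 1.5313]}
wrist {'fx': 407.7568946378488, 'fy': 407.7568946378488, 'cx': 326.447653362232, 'cy': 242.6880909842734, 'rvec': [-2.3453, 1.7068, 0.2449], 'tvec': [-0.6245, -0.0295, 0.392]}
0.15 [ 0.19281899 -0.5942325   0.22395672] [[ 9.51167532e-01  3.08674856e-01 -3.99757204e-04]
 [ 3.08675094e-01 -9.51167150e-01  8.59434733e-04]
 [-1.14950028e-04 -9.40861506e-04 -9.99999551e-01]] 0.09399563321247636
```

View pics/top0.png

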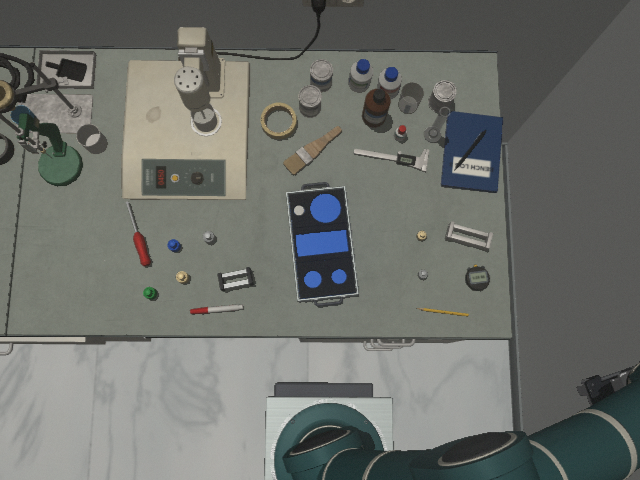

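View pics/scene0.png

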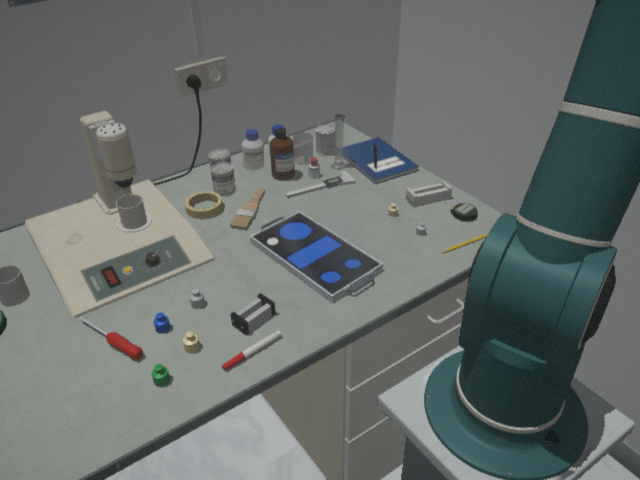

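View pics/wrist0.png

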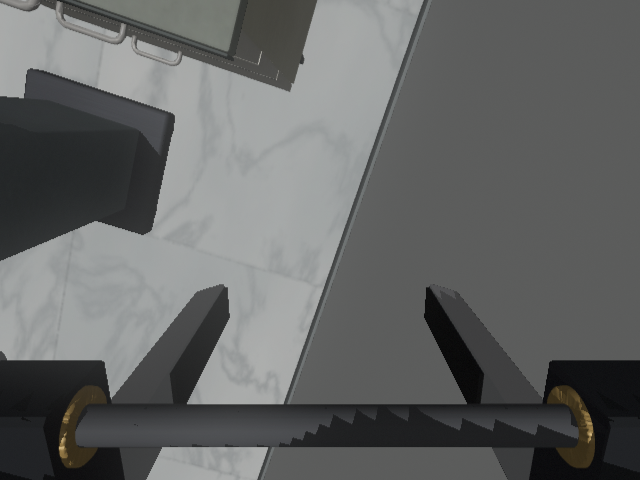

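Top view:
- **Long applicator:** candidates are the all-grey one at (470,236) and the black-ended one at (236,279). I choose (470,236).
- **Brass weights:** (182,277) and (422,236). The steel look-alikes are at (209,237) and (423,274), and the blue (174,245) and green (150,293) ones are not meant.
- **Stopwatch:** (478,278).
- **Tray inserts, top to bottom:** stopwatch, applicator, weights.

Close crops next.

```bash
cat > h.py <<'E'
import numpy as np, cv2
from rig import robot
def proj(name,P,c=None):
    c=c or robot.camera_info(name)
    K=np.array([[c['fx'],0,c['cx']],[0,c['fy'],c['cy']],[0,0,1]])
    return cv2.projectPoints(np.array(P,float).reshape(-1,1,3),np.array(c['rvec'],float),np.array(c['tvec'],float),K,None)[0].reshape(-1,2)
def back(name,uv,z,c=None):
    c=c or robot.camera_info(name)
    R=cv2.Rodrigues(np.array(c['rvec'],float))[0]; t=np.array(c['tvec'],float)
    C=-R.T@t; uv=np.atleast_2d(uv).astype(float)
    d=np.c_[(uv[:,0]-c['cx'])/c['fx'],(uv[:,1]-c['cy'])/c['fy'],np.ones(len(uv))]@R
    return C+d*((z-C[2])/d[:,2])[:,None]
def crop(src,u0,v0,u1,v1,s,dst):
    im=cv2.imread(src)[v0:v1,u0:u1]
    im=cv2.resize(im,None,fx=s,fy=s,interpolation=cv2.INTER_CUBIC); cv2.imwrite(dst,im); 
E
python3 - <<'E'
from h import *
crop("pics/top0.png",400,210,510,300,7,"pics/c1.png")
crop("pics/top0.png",280,180,365,310,4.5,"pics/c2.png")
crop("pics/top0.png",140,220,260,310,6,"pics/c3.png")
E
```

```text
(no output)
```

View pics/c1.png

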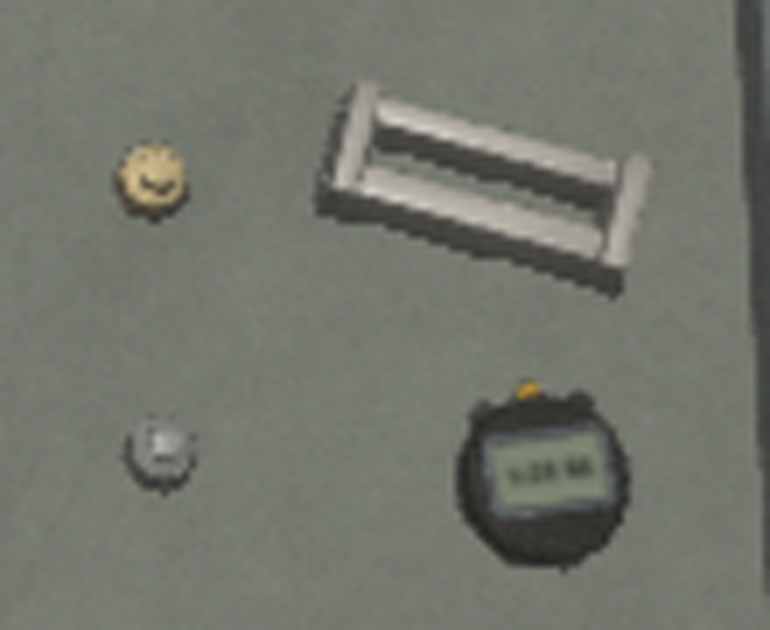

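View pics/c2.png

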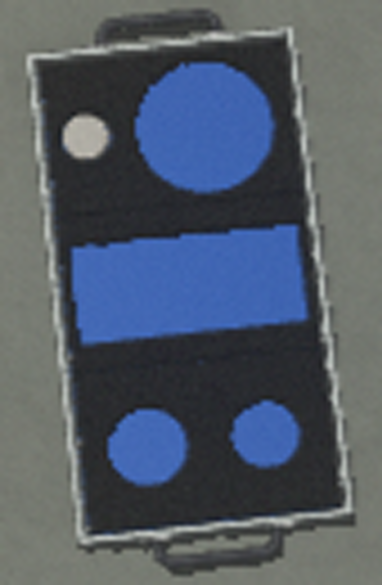

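View pics/c3.png

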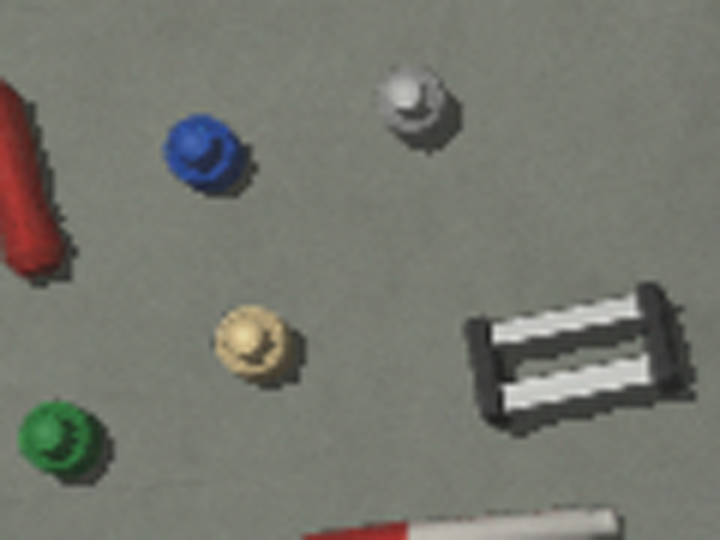

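Crops: all choices are confirmed. The left brass weight (182,277) is about 12.5 px across, roughly 30 mm, so it is the large one. The right one (422,236) is about 9.7 px, roughly 24 mm, so it is the small one. The well at lower left of the tray is the larger. Computing positions now.

```bash
python3 - <<'E'
from h import *
im=cv2.imread("pics/top0.png"); c=robot.camera_info("top")
b=((im[:,:,0]>120)&(im[:,:,2]<100)).astype(np.uint8)
n,l,st,ce=cv2.connectedComponentsWithStats(b)
for i in range(1,n):
    if st[i,4]>100 and 285<ce[i,0]<360 and ce[i,1]>180:
        print('blue',ce[i].round(2),st[i,4],'dia@.015',back("top",ce[i],.015,c)[0].round(4))
        cn=cv2.findContours((l==i).astype(np.uint8),0,1)[0][0]
        r=cv2.minAreaRect(cn); print(cv2.boxPoints(r).round(1).tolist() if 1 else 0)
def cr(pts,u0,v0,s,z): 
    p=(np.array(pts,float)+.5)/s-.5+[u0,v0]; return back("top",p,z,c)
print('tray rim corners',cr([(32,58),(291,30),(352,514),(84,543)],280,180,4.5,.021).round(4).tolist())
a=cr([(365,85),(345,190),(640,158),(618,265)],400,210,7,.034)
print('appl corners',a.round(4).tolist(),a.mean(0))
m=(a[2]+a[3]-a[0]-a[1])/2;print('len',np.linalg.norm(m[:2]),'ang',np.degrees(np.arctan2(m[1],m[0])),'w',np.linalg.norm(a[0]-a[1]))
w=cr([(545,480),(530,387),(547,565),(460,478),(630,478)],400,210,7,.019);print('watch',w.round(4).tolist())
print('small',cr([(153,180)],400,210,7,.022).round(4)); print('large',cr([(253,342)],140,220,6,.028).round(4))
E
```

```text
blue [324.92 207.87] 683 dia@.015 [0.6353 0.0112 0.015 ]
[[304.5, 207.5], [324.5, 187.5], [345.0, 208.0], [325.0, 228.0]]
blue [321.22 242.64] 1082 dia@.015 [0.5417 0.0205 0.015 ]
[[294.79998779296875, 234.39999389648438], [345.3999938964844, 229.39999389648438], [347.6000061035156, 250.8000030517578], [297.0, 255.89999389648438]]
blue [338.45 276.13] 166 dia@.015 [ 0.4538 -0.0244  0.015 ]
[[329.0, 276.0], [338.5, 266.5], [348.5, 276.5], [339.0, 286.0]]
blue [312.3  278.95] 229 dia@.015 [0.4459 0.043  0.015 ]
[[301.0, 279.0], [312.5, 267.5], [324.0, 279.0], [312.5, 290.5]]
tray rim corners [[0.6746, 0.1124, 0.021], [0.6932, -0.0396, 0.021], [0.4075, -0.0738, 0.021], [0.3899, 0.0784, 0.021]]
appl corners [[0.5963, -0.3184, 0.034], [0.5563, -0.3095, 0.034], [0.5694, -0.4196, 0.034], [0.5289, -0.4096, 0.034]] [ 0.56272104 -0.36426579  0.034     ]
len 0.10421632712909175 ang -105.09385850516566 w 0.04092334825115676
watch [[0.4508, -0.3832, 0.019], [0.4855, -0.3791, 0.019], [0.4193, -0.3826, 0.019], [0.4513, -0.3518, 0.019], [0.4518, -0.4147, 0.019]]
small [[ 0.5621 -0.2407  0.022 ]]
large [[0.4475 0.3764 0.028 ]]
```

```bash
cat >> h.py <<'E'
def R(deg):
    a=np.radians(deg); c,s=np.cos(a),np.sin(a)
    return np.array([[c,s,0],[s,-c,0],[0,0,-1.]])
def st(msg=''):
    s=robot.get_state(); print(msg,'t',round(s['time'],2),s['ee_pos'].round(4),'F',np.round(s['force'],1),'op',round(s['opening'],4))
    return s
def shot(name,f):
    c=robot.camera_info(name); im=robot.grab_frame(name); cv2.imwrite(f,im[:,:,::-1]); return c
E
python3 - <<'E'
from h import *
for nm,p,ps in (('app',(.5627,-.3643,.03),(75,-105)),('appT',(.5417,.0205,.04),(96.7,-83.3)),('w',(.451,-.383,.03),(0,90,-90,180,80,100)),('wT',(.635,.011,.04),(6.7,-83.3,96.7)),('L',(.4475,.3764,.03),(0,90,-90,180)),('LT',(.446,.043,.04),(6.7,-83.3,96.7))):
    for q in ps:
        j=robot.ik(p,R(q)); print(nm,q,None if j is None else np.round(j,2))
E
```

```text
app 75 [ 0.72  0.73 -0.27  1.61  0.24  0.84  0.09]
app -105 [ 0.33  0.73  0.29  1.62 -0.26  0.82 -2.68]
appT 96.7 [ 0.38  0.6  -0.61  1.94  0.49  0.75 -0.39]
appT -83.3 [-0.87  0.85  1.08  1.98 -0.96  0.94 -2.32]
w 0 [ 0.69  0.61 -0.06  1.83  0.05  0.71 -0.96]
w 90 [ 0.88  0.62 -0.29  1.82  0.26  0.73  0.44]
w -90 [ 0.47  0.62  0.24  1.84 -0.21  0.71 -2.32]
w 180 [ 1.09  0.68 -0.58  1.81  0.5   0.8   1.82]
w 80 [ 0.86  0.62 -0.27  1.82  0.23  0.73  0.29]
w 100 [ 0.9   0.63 -0.32  1.82  0.28  0.74  0.6 ]
wT 6.7 [ 0.18  0.68 -0.34  1.7   0.29  0.81 -1.74]
wT -83.3 [-0.76  0.98  1.08  1.74 -0.99  1.07 -2.36]
wT 96.7 [ 0.39  0.75 -0.64  1.69  0.55  0.89 -0.37]
L 0 [-0.37  0.65 -0.5   1.83  0.43  0.77 -2.67]
L 90 [-0.35  0.66 -0.52  1.83  0.45  0.77 -1.12]
L -90 [ 0.01  0.92 -1.09  1.82  0.96  1.04  1.67]
L 180 [-0.34  0.66 -0.54  1.83  0.47  0.78  0.44]
LT 6.7 [ 0.32  0.46 -0.57  2.16  0.42  0.63 -2.  ]
LT -83.3 [-1.02  0.7   1.08  2.2  -0.92  0.8  -2.35]
LT 96.7 [ 0.46  0.51 -0.74  2.16  0.56  0.67 -0.55]
```

```bash
python3 - <<'E'
from h import *
st()
robot.move_ptp((.553,-.355,.22),R(75)); robot.gripper_to(.07); robot.pause(.2)
s=st('above')
c=shot("wrist","pics/w1.png")
Rm=cv2.Rodrigues(np.array(c['rvec'],float))[0]; print('cam',-Rm.T@np.array(c['tvec']))
print(proj("wrist",[(.5627,-.3643,.034),(.451,-.383,.019),(.562,-.241,.022)],c).round())
E
```

```text
t 0.15 [ 0.1928 -0.5942  0.224 ] F [ 0.2 -0.1  0.2] op 0.094
above t 2.52 [ 0.553 -0.355  0.22 ] F [-0.4  1.   0.6] op 0.0699
cam [ 0.57338074 -0.27555934  0.38058768]
[[341. 228.]
 [231. 272.]
 [302.  84.]]
```

View pics/w1.png

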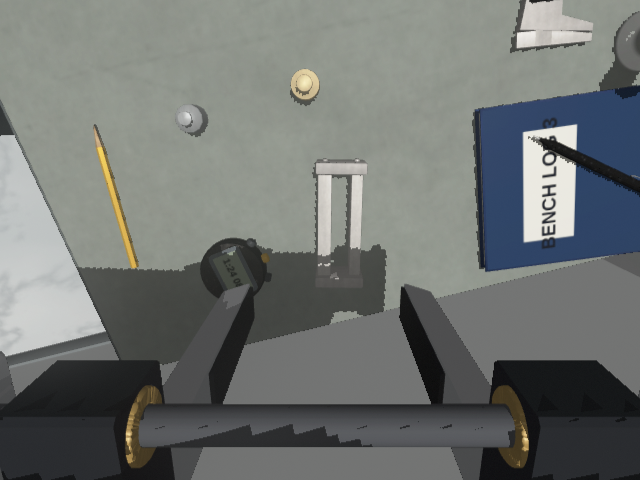

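```bash
python3 - <<'E'
from h import *
crop("pics/w1.png",190,145,390,305,4,"pics/c4.png")
crop("pics/w1.png",280,60,330,110,10,"pics/c5.png")
E
```

```text
(no output)
```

View pics/c4.png

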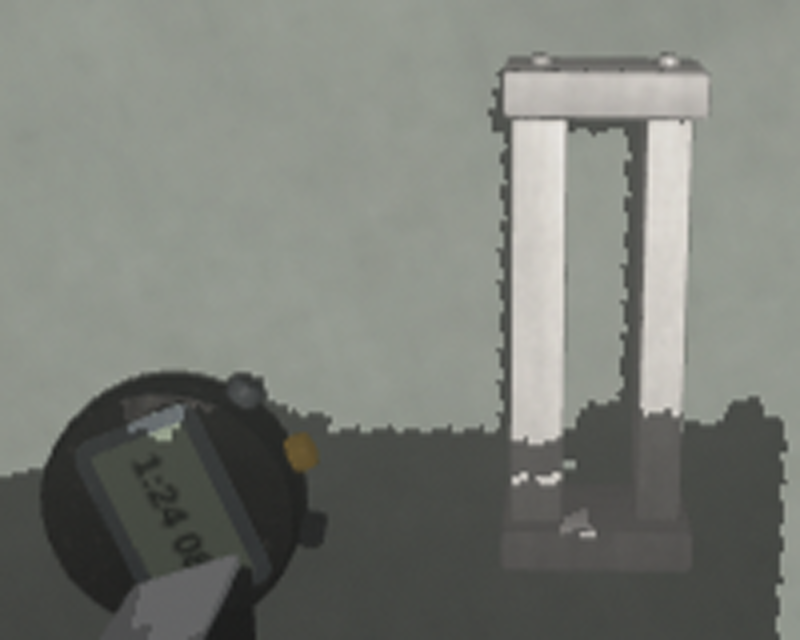

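View pics/c5.png

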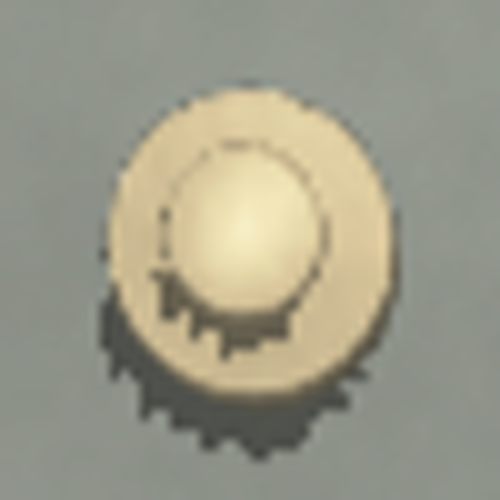

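```bash
python3 - <<'E'
from h import *
c=robot.camera_info("wrist")
def cr(pts,u0,v0,s,z): 
    return back("wrist",(np.array(pts,float)+.5)/s-.5+[u0,v0],z,c)
a=cr([(503,72),(708,73),(502,570),(690,570)],190,145,4,.034)
print(a.round(4).tolist(),a.mean(0).round(4)); m=(a[2]+a[3]-a[0]-a[1])/2
print(np.linalg.norm(m),np.degrees(np.arctan2(m[1],m[0])),np.linalg.norm(a[0]-a[1]),np.linalg.norm(a[2]-a[3]))
s=cr([(251,241),(110,240),(393,240)],280,60,10,.022); print('small',s.round(4).tolist())
w=cr([(303,450),(175,490),(42,490),(306,490),(175,372)],190,145,4,.019); print('watch crown, ctr',w.round(4).tolist())
E
```

```text
[[0.5561, -0.3041, 0.034], [0.5975, -0.3154, 0.034], [0.5259, -0.4122, 0.034], [0.5674, -0.4234, 0.034]] [ 0.5617 -0.3638  0.034 ]
0.11219839467420863 -105.59951719729061 0.042933990011068124 0.04301953145327111
small [[0.5641, -0.2411, 0.022], [0.5529, -0.238, 0.022], [0.5754, -0.2441, 0.022]]
watch crown, ctr [[0.487, -0.377, 0.019], [0.455, -0.3786, 0.019], [0.4248, -0.3705, 0.019], [0.4847, -0.3866, 0.019], [0.4643, -0.3513, 0.019]]
```

```bash
python3 - <<'E'
from h import *
robot.move_ptp((.5617,-.3638,.10),R(74.4))
robot.move_linear((.5617,-.3638,.030),velocity=.1)
robot.gripper_to(.02); st('grip')
robot.move_linear((.5617,-.3638,.13),velocity=.15); robot.pause(.2); st('lift')
c=shot("wrist","pics/w2.png")
E
```

```text
grip t 4.56 [ 0.5618 -0.3639  0.0302] F [-0.3  0.6  1.8] op 0.0386
lift t 5.58 [ 0.5613 -0.3635  0.129 ] F [ 0.3  0.4 -3.2] op 0.0387
```

View pics/w2.png

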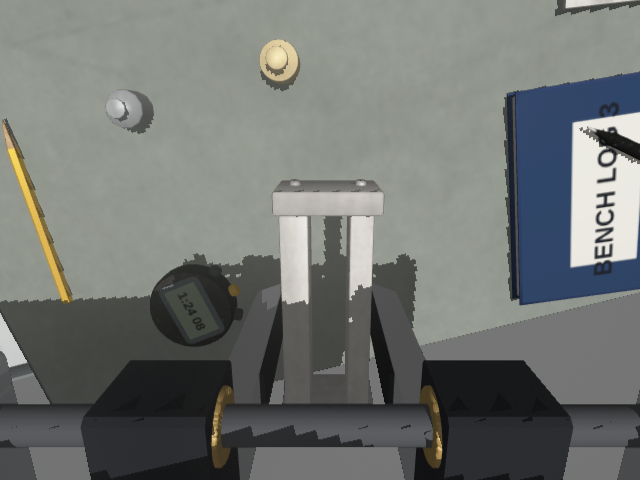

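The applicator is held level, and the 3.2 N on the wrist matches 0.31 kg. Moving it over the recess and checking there with the wrist camera.

```bash
python3 - <<'E'
from h import *
robot.move_ptp((.5417,.0205,.13),R(96.7))
robot.move_linear((.5417,.0205,.075),velocity=.1); robot.pause(.2); st('over')
c=shot("wrist","pics/w3.png"); shot("top","pics/top3.png")
crop("pics/top3.png",280,180,365,310,4.5,"pics/c6.png")
E
```

```text
over t 7.96 [0.5421 0.0205 0.0756] F [ 0.1  0.  -4. ] op 0.0388
```

View pics/w3.png

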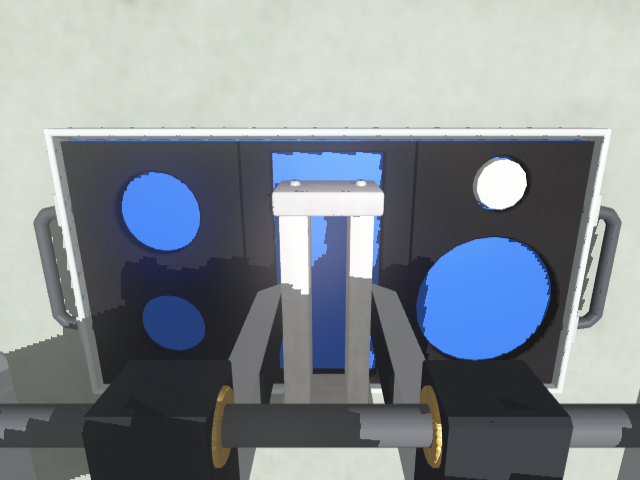

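View pics/c6.png

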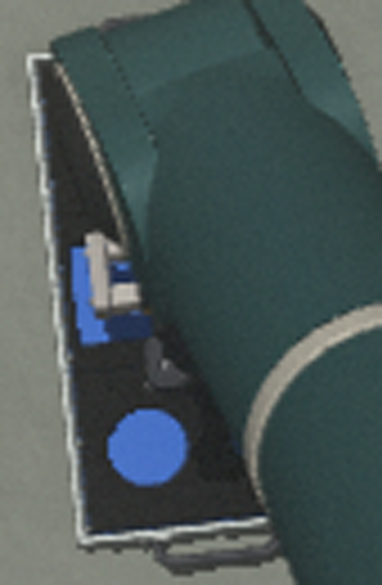

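```bash
python3 - <<'E'
from h import *
c=robot.camera_info("wrist")
e=back("wrist",[(272,153),(383,153)],.011,c); print('floor corners',e)
print('mid',e.mean(0),'w',np.linalg.norm(e[0]-e[1]))
d=np.array([np.cos(np.radians(96.7)),np.sin(np.radians(96.7))])
print('recess centre',e.mean(0)[:2]-.067*d)
print('wells L',back("wrist",[(161,211)],.015,c),'S',back("wrist",[(173,322)],.015,c),'watch',back("wrist",[(485,298)],.015,c))
E
```

```text
floor corners [[0.50402298 0.08316279 0.011     ]
 [0.56358222 0.09008333 0.011     ]]
mid [0.5338026  0.08662306 0.011     ] w 0.0599599576880808
recess centre [0.54161954 0.02008063]
wells L [[0.44606936 0.04514114 0.015     ]] S [[ 0.4533256  -0.02224414  0.015     ]] watch [[0.63552189 0.01462695 0.015     ]]
```

```bash
python3 - <<'E'
from h import *
robot.move_linear((.5416,.0203,.046),velocity=.06)
h=robot.move_linear((.5416,.0203,.0405),velocity=.02,threshold=3); s=st(f'down {h}')
shot("wrist","pics/w4.png")
E
```

```text
down True t 9.01 [0.5419 0.0203 0.041 ] F [-0.9 -0.8  8.4] op 0.0386
```

View pics/w4.png

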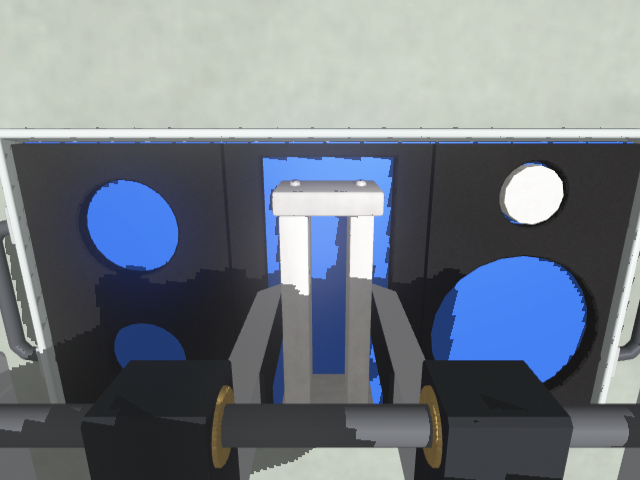

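Contact came at TCP 0.041, as expected for the recess floor. Releasing, then going to view the stopwatch.

```bash
python3 - <<'E'
from h import *
robot.gripper_to(.055); robot.pause(.2)
robot.move_linear((.5416,.0203,.14),velocity=.15); st('up')
shot("wrist","pics/w5.png")
robot.gripper_to(.085)
robot.move_ptp((.42,-.382,.20),R(7)); robot.pause(.3); st('watch')
c=shot("wrist","pics/w6.png"); print(proj("wrist",[(.453,-.381,.019)],c))
E
```

```text
up t 10.56 [0.5412 0.0202 0.1392] F [-0.4 -0.   0.1] op 0.0547
watch t 13.12 [ 0.4203 -0.3816  0.1999] F [-0.2 -0.6 -0.1] op 0.0847
[[330.43299252 183.76487982]]
```

View pics/w5.png

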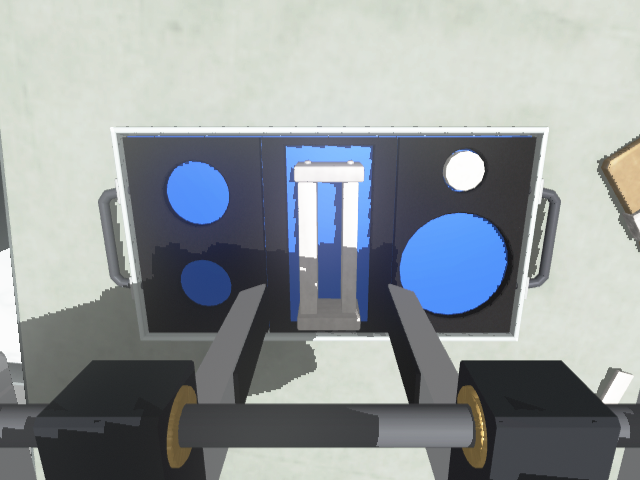

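View pics/w6.png

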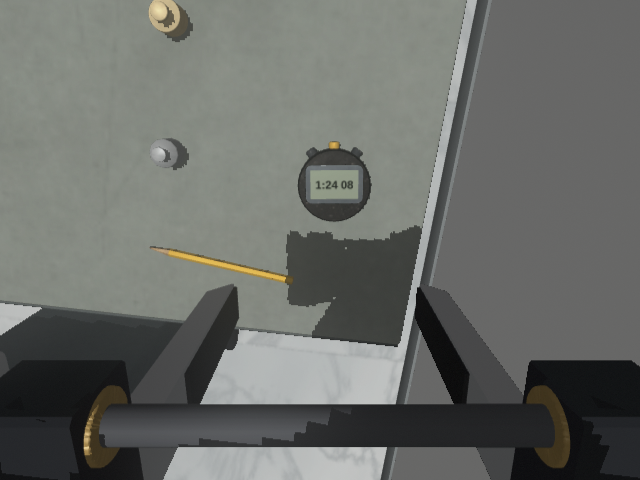

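The applicator lies in its recess with margin all round. Now the stopwatch, near (334,184).

```bash
python3 - <<'E'
from h import *
crop("pics/w6.png",280,130,390,230,7,"pics/c7.png")
c=robot.camera_info("wrist"); print(back("wrist",[(334.5,184),(334.5,143),(298,184),(371,184)],.019,c).round(4).tolist())
E
```

```text
[[0.4531, -0.3845, 0.019], [0.4862, -0.3803, 0.019], [0.4494, -0.3542, 0.019], [0.4568, -0.4149, 0.019]]
```

View pics/c7.png

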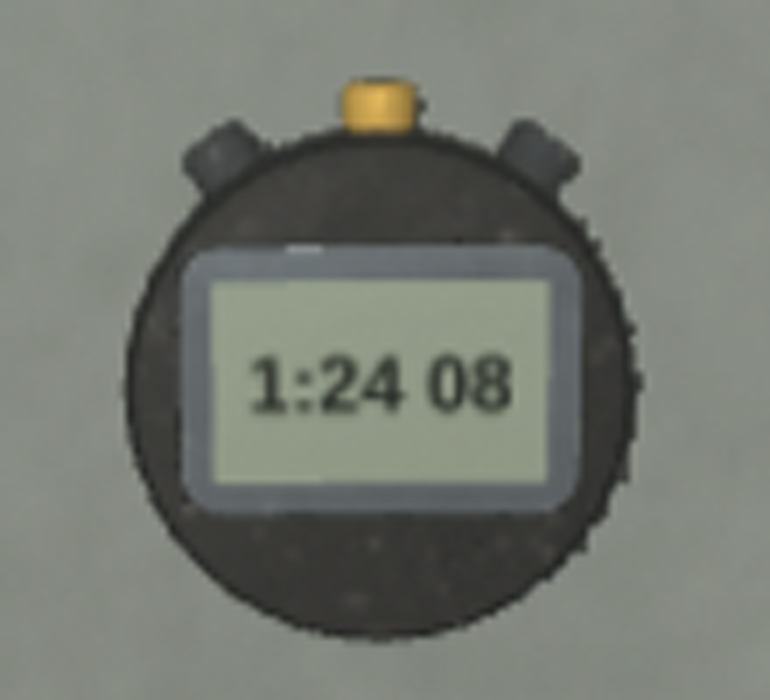

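```bash
python3 - <<'E'
from h import *
p=(.452,-.3846)
robot.move_ptp((*p,.10),R(7))
robot.move_linear((*p,.029),velocity=.1)
robot.gripper_to(.04); st('grip')
robot.move_linear((*p,.14),velocity=.12); robot.pause(.2); st('lift')
c=shot("wrist","pics/w7.png")
E
```

```text
grip t 15.03 [ 0.4521 -0.3847  0.0293] F [-0.2  0.7  4.4] op 0.0612
lift t 16.31 [ 0.4518 -0.3844  0.1394] F [ 0.7  0.4 -1.7] op 0.061
```

View pics/w7.png

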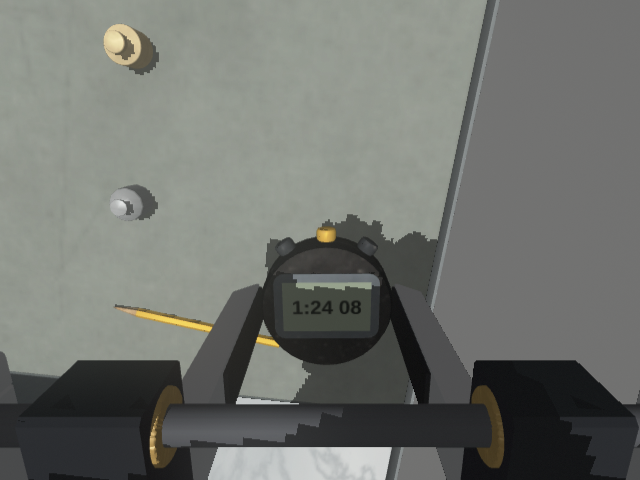

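The stopwatch is held level. Taking it to the round recess.

```bash
python3 - <<'E'
from h import *
p=(.6323,.0113)
robot.move_ptp((*p,.14),R(6.7))
robot.move_linear((*p,.07),velocity=.1); robot.pause(.2); st('over')
c=shot("wrist","pics/w8.png")
E
```

```text
over t 19.01 [0.6326 0.0113 0.0707] F [ 0.8  0.  -1.7] op 0.0613
```

View pics/w8.png

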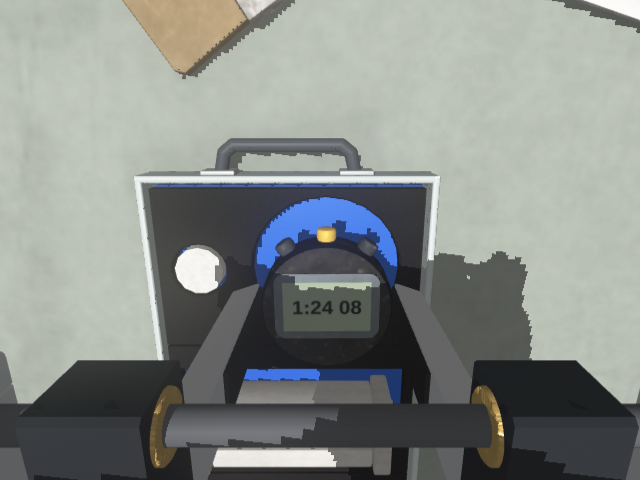

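```bash
python3 - <<'E'
from h import *
c=robot.camera_info("wrist"); e=back("wrist",[(327,196),(254,262),(398,262)],.019,c); print(e, e[0,:2]-.041*np.array([np.cos(.117),np.sin(.117)]))
p=(.6323,.0115)
robot.move_linear((*p,.045),velocity=.06)
h=robot.move_linear((*p,.0393),velocity=.02,threshold=2); s=st(f'down {h}')
shot("wrist","pics/w9.png")
E
```

```text
[[ 0.67688007  0.0162329   0.019     ]
 [ 0.63593896  0.05184724  0.019     ]
 [ 0.6450418  -0.02678442  0.019     ]] [0.63616037 0.01144684]
down True t 19.93 [0.6326 0.0115 0.0399] F [ 1.4 -0.9  0.7] op 0.061
```

View pics/w9.png

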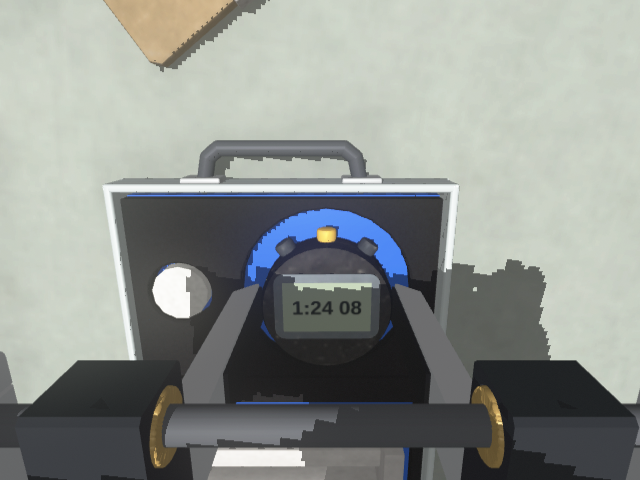

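```bash
python3 - <<'E'
from h import *
p=(.6323,.0115)
robot.gripper_to(.072); robot.pause(.2)
robot.move_linear((*p,.15),velocity=.15); st('up')
shot("wrist","pics/w10.png")
robot.move_ptp((.4475,.33,.18),R(90)); robot.gripper_to(.06); robot.pause(.2); st('L')
c=shot("wrist","pics/w11.png"); print(proj("wrist",[(.4475,.3764,.028)],c))
E
```

```text
up t 21.48 [0.6318 0.0114 0.1491] F [-0.5 -0.4  1. ] op 0.0721
L t 23.53 [0.4475 0.33   0.18  ] F [-0.3 -0.1 -0.4] op 0.06
[[327.7472741  171.89363218]]
```

View pics/w10.png

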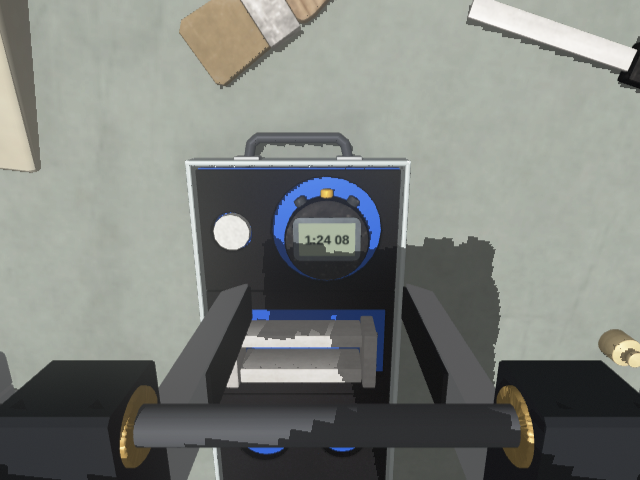

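View pics/w11.png

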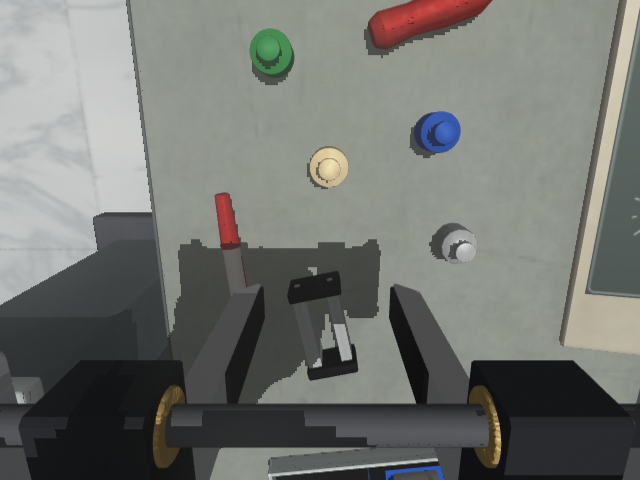

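The stopwatch lies in its recess. The large brass weight is at (328,167), about 40 px across, roughly 30 mm. Measuring it in a crop.

```bash
python3 - <<'E'
from h import *
crop("pics/w11.png",300,140,360,195,10,"pics/c8.png")
E
```

```text
(no output)
```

View pics/c8.png

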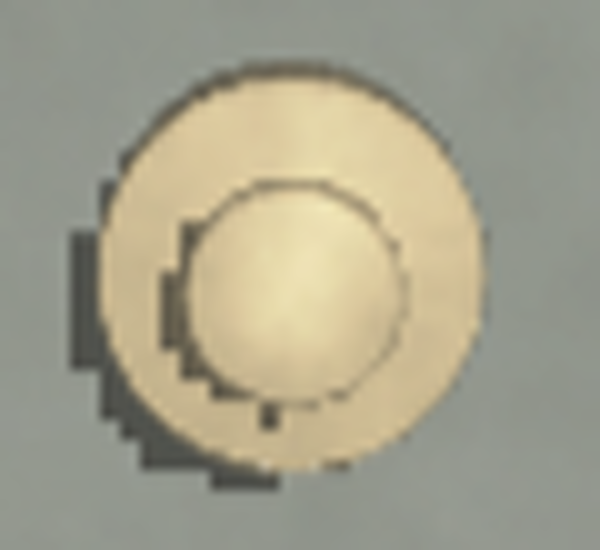

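```bash
python3 - <<'E'
from h import *
c=robot.camera_info("wrist"); e=back("wrist",[(328.7,166.9),(309.6,167),(347.9,167)],.028,c); print(e.round(4), 'dia',np.linalg.norm(e[1]-e[2]))
p=e[0,:2]
assert np.hypot(*(p-[.4475,.3764]))<.005
robot.move_ptp((*p,.10),R(90))
robot.move_linear((*p,.030),velocity=.1)
robot.gripper_to(.012); st('grip')
robot.move_linear((*p,.13),velocity=.12); robot.pause(.2); st('lift')
c=shot("wrist","pics/w12.png")
q=(.446,.0435)
robot.move_ptp((*q,.13),R(96.7))
robot.move_linear((*q,.075),velocity=.1); robot.pause(.2); st('over')
c=shot("wrist","pics/w13.png")
E
```

```text
[[0.4482 0.3802 0.028 ]
 [0.4337 0.3801 0.028 ]
 [0.4628 0.3801 0.028 ]] dia 0.029020680942142454
grip t 25.5 [0.4484 0.3803 0.0302] F [ 1.8 -0.3  3.2] op 0.0284
lift t 26.68 [0.448  0.38   0.1294] F [-0.5 -0.8 -3.1] op 0.0283
over t 28.91 [0.4463 0.0435 0.0755] F [-0.1  0.2 -1.5] op 0.0282
```

View pics/w13.png

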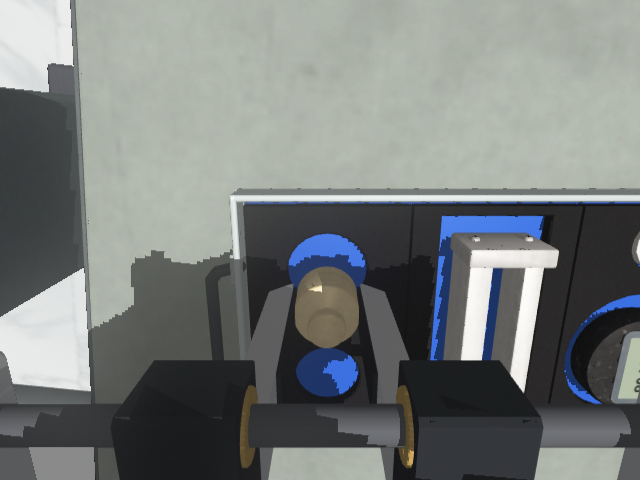

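```bash
python3 - <<'E'
from h import *
s=robot.get_state(); c=robot.camera_info("wrist")
im=cv2.imread("pics/w13.png")
o=s['ee_pos']-[0,0,.030]
th=np.linspace(0,2*np.pi,60)
for r,z,col in((.015,0,(0,0,255)),(.015,.028,(0,255,0)),(.008,.04,(255,255,0))):
    P=o+np.c_[r*np.cos(th),r*np.sin(th),0*th+z]
    u=proj("wrist",P,c); cv2.polylines(im,[np.round(u*16).astype(int).reshape(-1,1,2)],True,col,1,shift=4)
cv2.imwrite("pics/ov.png",im); crop("pics/ov.png",250,220,410,400,3.3,"pics/c9.png"); crop("pics/w12.png",250,220,410,400,3.3,"pics/c10.png")
a=cv2.imread("pics/c9.png");b=cv2.imread("pics/c10.png"); d=cv2.resize(np.hstack([a,b]),(796,448)); cv2.imwrite("pics/c11.png",d)
E
```

```text
(no output)
```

View pics/c11.png

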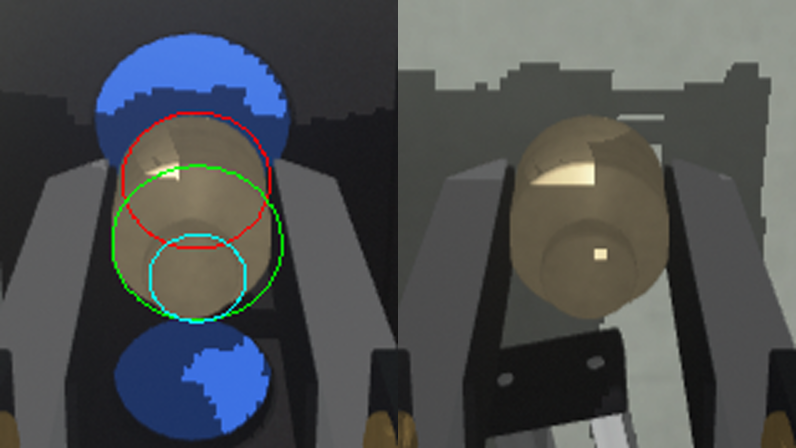

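Overlay of the predicted upright weight fits the picture, so it is held upright and above the larger well. Lowering.

```bash
python3 - <<'E'
from h import *
q=(.446,.0438)
robot.move_linear((*q,.046),velocity=.06)
h=robot.move_linear((*q,.0403),velocity=.02,threshold=2.5); s=st(f'down {h}')
shot("wrist","pics/w14.png")
E
```

```text
down True t 29.9 [0.4464 0.0438 0.041 ] F [-0.2 -0.4  6.1] op 0.029
```

View pics/w14.png

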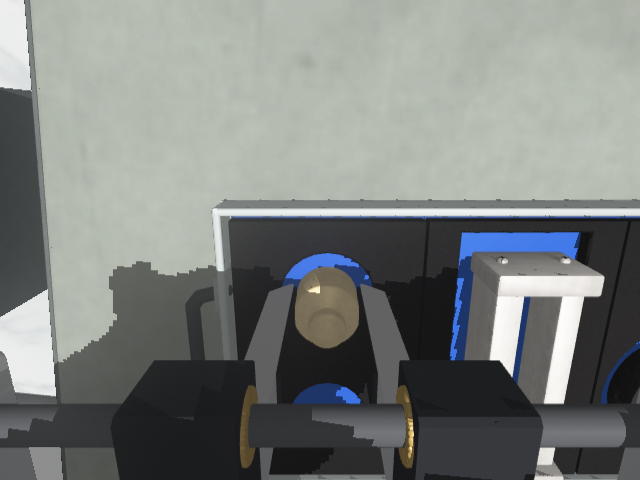

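```bash
python3 - <<'E'
from h import *
q=(.446,.0438)
robot.gripper_to(.05); robot.pause(.2)
robot.move_linear((*q,.14),velocity=.15); st('up')
shot("wrist","pics/w15.png")
robot.move_ptp((.562,-.30,.18),R(85)); robot.pause(.2); st('S')
c=shot("wrist","pics/w16.png"); print(proj("wrist",[(.564,-.241,.022)],c))
E
```

```text
up t 31.51 [0.4456 0.0436 0.1394] F [-1.3 -0.1  0.2] op 0.0502
S t 33.12 [ 0.5623 -0.2989  0.1802] F [-0.4 -0.5 -0.4] op 0.05
[[323.4557678  155.82842944]]
```

View pics/w15.png

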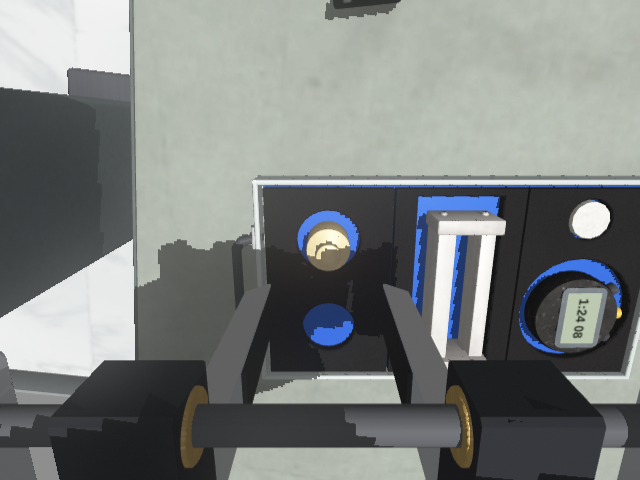

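View pics/w16.png

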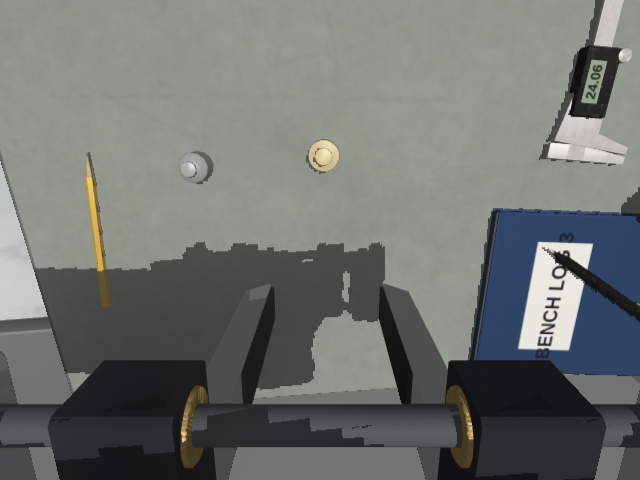

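The large weight stands in its well. The small brass weight is at (323,155), as predicted. Picking it up.

```bash
python3 - <<'E'
from h import *
c=robot.camera_info("wrist"); p=back("wrist",[(323.2,155.3)],.022,c)[0,:2]; print(p)
assert np.hypot(*(p-[.564,-.241]))<.004
robot.move_ptp((*p,.10),R(85))
robot.move_linear((*p,.0295),velocity=.1)
robot.gripper_to(.01); st('grip')
robot.move_linear((*p,.13),velocity=.12); robot.pause(.2); st('lift')
q=(.4536,-.0235)
robot.move_ptp((*q,.13),R(96.7))
robot.move_linear((*q,.075),velocity=.1); robot.pause(.2); s=st('over')
c=shot("wrist","pics/w17.png")
im=cv2.imread("pics/w17.png"); o=s['ee_pos']-[0,0,.0295]; th=np.linspace(0,2*np.pi,60)
for r,z,col in((.012,0,(0,0,255)),(.012,.022,(0,255,0)),(.006,.03,(255,255,0))):
    u=proj("wrist",o+np.c_[r*np.cos(th),r*np.sin(th),0*th+z],c); cv2.polylines(im,[np.round(u*16).astype(int).reshape(-1,1,2)],True,col,1,shift=4)
cv2.imwrite("pics/ov2.png",im); crop("pics/ov2.png",250,180,410,400,2.5,"pics/a.png"); crop("pics/w17.png",250,180,410,400,2.5,"pics/b.png")
cv2.imwrite("pics/c12.png",np.hstack([cv2.imread("pics/a.png"),cv2.imread("pics/b.png")]))
E
```

```text
[ 0.56379538 -0.24087287]
grip t 35.08 [ 0.564  -0.241   0.0297] F [ 0.1 -0.2  3.3] op 0.0215
lift t 36.27 [ 0.5636 -0.2407  0.1294] F [-0.4 -0.1 -1.7] op 0.0218
over t 38.13 [ 0.4539 -0.0236  0.0755] F [ 0.7  0.3 -0.8] op 0.0215
```

View pics/c12.png

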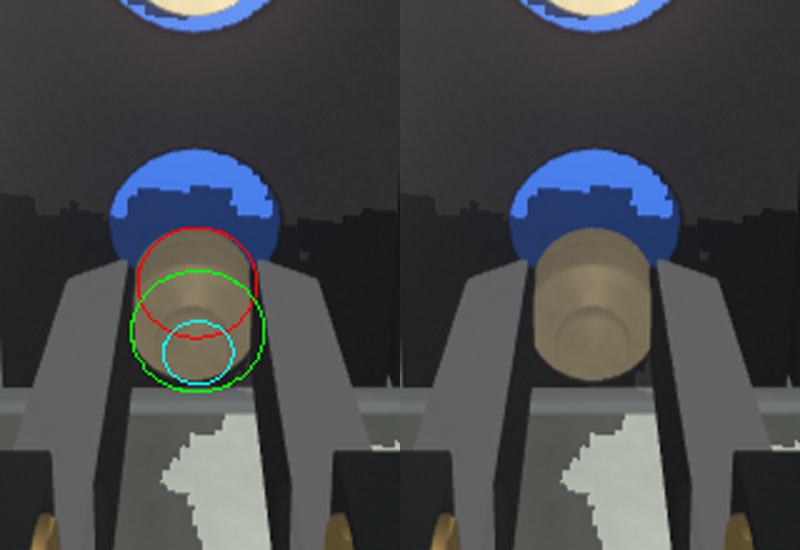

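```bash
python3 - <<'E'
from h import *
c=robot.camera_info("wrist"); e=back("wrist",[(327.5,239.2)],.011,c)[0,:2]; print('well ctr',e-.02*np.array([-.1167,.9932]))
q=(.4536,-.0235)
robot.move_linear((*q,.046),velocity=.06)
h=robot.move_linear((*q,.0398),velocity=.02,threshold=2); s=st(f'down {h}')
shot("wrist","pics/w18.png")
E
```

```text
well ctr [ 0.45373434 -0.0254317 ]
down True t 39.14 [ 0.4539 -0.0236  0.0406] F [-0.8 -0.   7. ] op 0.0214
```

View pics/w18.png

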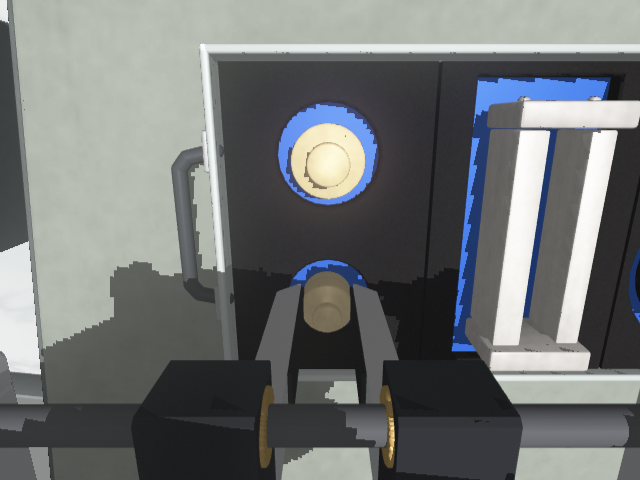

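Contact at 0.0406, as expected for a weight fully down. Releasing, clearing the area and doing the final check.

```bash
python3 - <<'E'
from h import *
q=(.4536,-.0235)
robot.gripper_to(.04); robot.pause(.2)
robot.move_linear((*q,.14),velocity=.15)
robot.move_ptp((.45,-.28,.3),R(80)); robot.pause(.3); st('clear')
shot("top","pics/top9.png"); shot("scene","pics/scene9.png")
crop("pics/top9.png",275,175,370,310,4.4,"pics/a.png"); crop("pics/scene9.png",235,195,395,305,4.5,"pics/c14.png")
E
```

```text
clear t 42.17 [ 0.4502 -0.2794  0.2998] F [-0.3 -0.8 -0.1] op 0.0402
```

View pics/a.png

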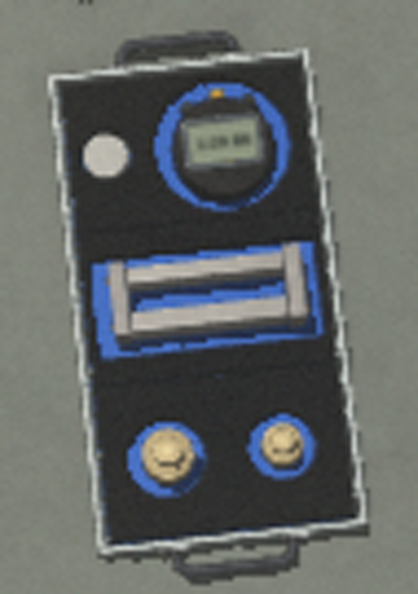

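View pics/c14.png

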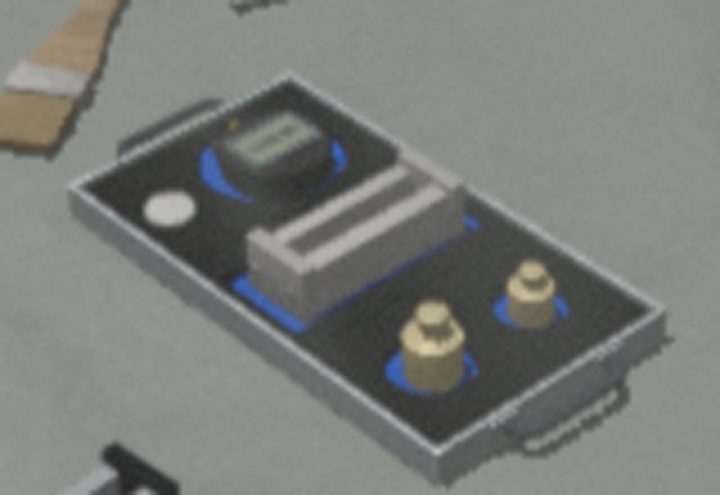

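View pics/top9.png

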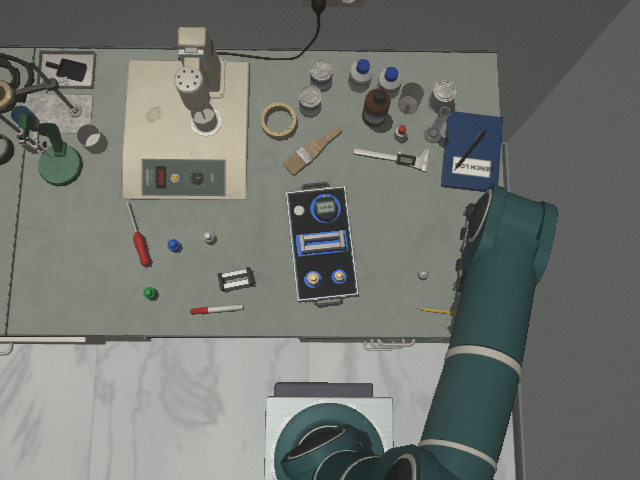

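The last views show all four items in their recesses and the look-alikes where they were. The applicator's upper right corner looks close to the recess edge in the top crop, so I'm checking its seat numerically.

```bash
python3 - <<'E'
from h import *
uv=(np.array([(108,263),(300,242),(310,318),(116,340)],float)+.5)/4.4-.5+[275,175]
e=back("top",uv,.045); print(e.round(4).tolist(), e.mean(0).round(4))
for i in range(4): print(np.linalg.norm(e[i]-e[(i+1)%4]).round(4))
m=e[0]+e[3]-e[1]-e[2]; print(np.degrees(np.arctan2(m[1],m[0])))
E
```

```text
[[0.5567, 0.0777, 0.045], [0.5702, -0.0343, 0.045], [0.525, -0.04, 0.045], [0.5111, 0.0726, 0.045]] [0.5407 0.019  0.045 ]
0.1128
0.0456
0.1134
0.0459
96.98134108303938
```

At z 0.045 the applicator measures 113 x 45 mm, centred at (0.541, 0.019) and turned 97°. That matches a seated applicator within 2 mm of the recess centre, so I'm handing in.

```bash
python3 - <<'E'
from h import *
robot.sign_off(); st()
E
```

```text
the job is handed in; nothing more can be done
the job is handed in; nothing more can be done
```

The test kit is packed in its tray and handed in at about 42 s of the 99 s allowed. I packed the long applicator first, then the stopwatch face up, then the large and small brass weights. Each was lowered until it touched bottom at the height expected for its recess floor before I let go.

**Final checks:** The last top and scene pictures show all four items in the right recesses, with both weights upright. The short applicator, the steel weights and the blue and green weights look where they were. The applicator measures within 2 mm of its recess centre and about 0.3° off its line.

**Disagreements:**
- **Large brass weight:** the top and wrist cameras put it about 4 mm apart. I used the wrist reading, and the grasp was good.
- **Well positions:** these differed by about 2 mm between cameras, well within the clearance.
- **Gripper opening:** it read 1 to 2 mm under the nominal diameter on the round pieces, but pictures showed them level and upright in the grip.

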